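# Load a ply blank under the drill bridge and lock it with the cam

## Task

With the fingertips, push the small pale ply blank flat along the bed of the drilling jig, under its low drill bridge, until its leading end meets the metal end stop; then push the red-knobbed cam lever round, clockwise seen from above, until it jams the blank tight against the dark wooden fence, and come away. Nothing is to be picked up: the blank stays down on the bed and must not tip, and the jar, the sanding block and the pencil beside the jig stay where they are.

Things in the scene. Friction and masses are not known exactly. Their poses are not given: they have to be found in the camera images.
- drilling_jig: the jig, fixed to the bench, on a grey-faced ply base 310 x 125 x 15 mm. Origin at bench height below the corner of fence face (y = 0) and stop face (x = 0); x points the way the blank is slid (to the stop), y to the fence, z up. The bed (top of the base) is 15 mm above the origin, x -270 to +40, y -80 to +45 mm; before the bridge only the fence and the cam stand on it
- drill_bridge: metal bridge plate with two drill bushes, fixed across the jig; same origin and axes as the jig. It covers x -40 to -10 mm, y -58 to +25 mm; its underside is 12 mm above the bed (27 mm above the origin), the tops of the bushes 26 mm above the bed. The 9 mm thick blank has 3 mm of headroom under it
- fence_mouth (a point): top edge of the dark wooden fence where its tapered mouth begins, at x = -84, y = 0 of the jig, 12 mm above the bed. From here the straight face runs at y = 0 to x = +28 mm; backwards, towards the start, the face opens away from the blank at 20 degrees for 42 mm (to x = -123, y = +14 mm). All of it is 12 mm high
- spacer_nose (a point): top of the rounded front end of the dark spacer that carries the other side of the bridge, at x = -40, y = -48.5 mm of the jig, 12 mm above the bed; radius 9.5 mm. Fence and spacer stand 39 mm apart, so the blank (35 mm) has 4 mm of side play
- stop_face (a point): middle of the working face of the metal end stop, at x = 0, y = -20 mm of the jig, 6 mm above the bed; the stop is 36 mm wide and 12 mm high
- ply_blank: loose plain ply blank, 35 mm (its x) by 90 mm (its y) by 9 mm thick, about 20 g; origin at the centre of its underside. It starts flat on the bed before the bridge, askew. Home, its length lies along the jig's x with its centre at x = -45, y = -17.5 mm of the jig; its rear end (x = -90 mm) then still stands out 50 mm before the bridge
- cam_lever (a joint): angle of the cam lever, 0 to 1.75 rad, growing clockwise seen from above. At 0 (open) it points from the pivot to -45 degrees in the jig's x-y plane (between +x and -y); at about 1.05 it points to -105 degrees and the cam starts to press a blank that lies at the fence. Pushed on with some 8 N at the knob it jams, at about 1.1 to 1.4, and stays; turning it freely takes 1 N there
- cam_pivot (a point): pivot of the cam lever, fixed on the jig at x = -72, y = -52.1 mm, bed height. The cam under the lever is an eccentric disc 30 mm across, 5 mm off the pivot, 13 mm high; closing, it pushes the blank to the fence and draws it to the stop
- cam_knob (a point): the middle of the red knob that stands upright on the lever's end, 78 mm from the pivot: 19 mm thick, from 26 to 58 mm above the bed (this point 41 mm above the bed); the lever under it is 14 to 21 mm above the bed
- jar_of_nails: bystander: jar with a yellow lid, 63 mm across, 76 mm high, upright on the bench behind the fence; origin at the centre of its underside
- sanding_block_brown: bystander: brown sanding block, 59 x 99 x 33 mm, on the bench beyond the infeed end of the jig, 50 mm or more from its edge; origin at the centre of its underside
- red_pencil: bystander: red carpenter's pencil, 13 x 136 x 7 mm, lying on the bench along the jig's infeed end, on the cam's side; origin at the centre of its underside
There are look-alikes about, which are no part of the job. What is shaped like the ply_blank but green is not meant.

How it is judged:
By the outcome, as a careful person would: the job done as asked, in the order asked, and still so for the second after the job is handed in, with the robot touching nothing.
It also fails if it takes over 67 s, if anything falls off the work surface, if the arm or the gripper's body presses on something with over 40 N, if the wrist force passes 120 N, or if a joint passes its speed limit or range.

## Robot

A 6-joint arm with a two-finger parallel gripper is mounted at the origin on a cart in front of the work surface, level with it; the furniture and walls round the work are solid. World frame = base frame: x ahead of the robot, y to its left, z up, the work surface at z = 0. Lengths are in mm, angles in degrees, forces in N, time in s.
With the tool pointing down it reaches from about 350 to 925 mm from the base axis. Payload 6.4 kg.
Tool frame: the origin (TCP) lies midway between the tips of the shut fingers; the grasp point (between the pads) lies 19 mm behind it (arm.pinch_z is the y of the grasp point in the tool frame, in mm); y points along the fingers, z is the direction in which the jaws open and shut, and the axes are right-handed (so a half turn about y gives the same grasp; the last joint's range is limited). The gripper opens to 94 mm and grips with 3 to 60 N. Pads are 16 mm wide; open, the fingers measure 119 mm over their backs; the gripper's body (75 mm by 177 mm) begins 78 mm behind the grasp point.
Start: joints at [57.978, 14.043, 89.255, -0, 76.702, -9.975], TCP at [243.991, 602.48, 205.455] pointing down, gripper open.
Joint ranges: [-179.41, 179.41], [-58.25, 129.5], [7.25, 145.43], [-54.29, 234.29], [11.92, 165.04], [-157.13, 157.13]. Speed limits (degrees/s): [147.25, 147.25, 180, 180, 180, 180].

## Interface

Orientations are given as a 3x3 rotation matrix whose columns are the frame's x, y, z axes.
In Python, from cell import arm gives the robot as it stands.
- The arm moves only by the tool send_rows, never from a script. Its argument "targets" is a list of rows, each a list of 7 numbers: the shift along the world's x, y, z in cm, then the turn, a rotation vector about the world's x, y, z in rad, then the opening, from -1 (shut) to 1 (fully open). In form: [[x, y, z, ax, ay, az, hand], ...]. A call has 1 to 12 rows; each row shifts and turns the commanded pose from where the row before left it; what a row does not reach is not made up. A row lasts 1/8 s, in which the tool goes at most 62.5 mm and 10.7 degrees, less where a joint would pass 70% of its speed; a pose out of reach is approached as far as the arm can. A call is refused whole if a number of a shift passes 6.25 or a number of a turn 0.188, either way. A call with a gripper value outside its range is refused whole. The fingers move at their own pace and stop on an object; "force" is the grip in N (left out, the last holds). Time passes only in rows, so rows that do not move let the fingers close. It gives the time, the measured TCP pose, the force and the opening at its end, in the units of the state.
- arm.read_state(): the state, without advancing time (a new reading comes with each control period).
- arm.get_image(name): name is "side" or "top"; returns the picture (420x560x3 uint8, red, green, blue); there is no depth.
- arm.get_calibration(name): a dict with "intrinsics" (3x3 intrinsics, pixels), "distortion" ([k1, k2, p1, p2, k3] as OpenCV has them; the pictures are not rectified), "world_from_camera" (4x4, takes a point from camera to world coordinates). Camera axes: x right, y down, z forward; pixel columns grow to the right and rows downward; lengths in mm; the calibration is good to about 2 mm. A picture is of the moment at which its call begins. get_calibration takes no time and is no camera call.
- arm.job_done(): hands the job in, once; it reports no verdict.
Trained networks look in the newest picture that a camera, given by its name, has taken for a name from the list of things; names that differ only in an ending like _2 or _b are one class to them, and where a whole thing is asked for, a point or a joint stands for the part that bears it (a point fixed in the world has none). Each returns a list of dicts, best first, with "conf" (0 to 1); they miss things now and then, are a little off and sometimes report something else, mostly with a low value. They report only what shows in the picture. A call takes as long as a camera call. They do not tell look-alikes from the thing itself.
- arm.look_for(name, camera): "position" ([x, y, z] in mm, in world coordinates, good to about 4 mm: the middle of the surface that is visible of it).
- arm.trace(name, camera): "region" (420x560 bool, what is visible of it).
The state is a dict: "time": time; "qpos": joint angles; "qvel": joint speeds; "joint_torque": joint torques, N m; "ee_pos": TCP position; "orientation": TCP orientation; "force": force on the tool from outside, world axes, zero at the start; "wrist_torque": the same for the moment, N m; "grip_width": opening from 0.0 (shut) to 1.0 (fully open).
Only numpy, scipy, OpenCV 4.12 (cv2) and the standard library are available. Lean on these libraries where they do the work, as an engineer would, in place of code of your own. Each camera call takes 0.05 s, during which the arm holds its last target.

## Working session

There is one attempt and no reset: what is moved stays moved. The work goes in short steps, Python scripts to look and compute and a tool call to move; the robot and the scene stay as the last step left them, time stands still between calls to the robot, and variables do not carry over. Pictures are saved under pics/ and viewed, and the job is handed in when it is done.

Besides the shell and the picture viewer there is one more tool, called after "Call:" as name([rows], argument=value, ...), one row to a line, values as JSON. send_rows: Moves the arm, as the interface text tells. Its arguments: {"type":"object","properties":{"targets":{"type":"array","items":{"type":"array","items":{"type":"number"}}},"force":{"type":"number"}},"required":["targets"]}

```bash
mkdir -p pics; ls; python3 - <<'E'
from cell import arm
import cv2,numpy as np
for n in("top","side"):
    im=arm.get_image(n); cv2.imwrite(f"pics/{n}0.png",im[:,:,::-1])
    c=arm.get_calibration(n); print(n,np.round(c["intrinsics"],1).tolist(),c["distortion"],np.round(c["world_from_camera"],3).tolist())
    for t in("ply_blank","cam_knob","drill_bridge","fence_mouth","spacer_nose","stop_face","cam_pivot","jar_of_nails","drilling_jig"):
        print(t,[(np.round(d["position"]).tolist(),round(d["conf"],2)) for d in arm.look_for(t,n)][:4])
s=arm.read_state();print(s)
E
```

```text
pics
top [[480.3, 0.0, 276.7], [0.0, 480.3, 205.9], [0.0, 0.0, 1.0]] [-0.16886265  0.          0.          0.          0.        ] [[0.015, -0.982, 0.187, 373.923], [-0.999, -0.02, -0.025, 159.65], [0.028, -0.186, -0.982, 1009.658], [0.0, 0.0, 0.0, 1.0]]
ply_blank [([554.0, 194.0, 18.0], 0.81), ([380.0, 373.0, 8.0], 0.8)]
cam_knob [([528.0, 53.0, 36.0], 0.82)]
drill_bridge [([596.0, 44.0, 37.0], 0.58)]
fence_mouth [([563.0, 117.0, 15.0], 0.66)]
spacer_nose [([559.0, 118.0, 12.0], 0.68)]
stop_face [([559.0, 114.0, 14.0], 0.73)]
cam_pivot [([561.0, 116.0, 13.0], 0.83), ([530.0, 53.0, 36.0], 0.6)]
jar_of_nails [([702.0, 37.0, 77.0], 0.91)]
drilling_jig [([564.0, 116.0, 16.0], 0.64)]
side [[389.9, 0.0, 278.2], [0.0, 389.9, 205.5], [0.0, 0.0, 1.0]] [-0.09554984  0.          0.          0.          0.        ] [[0.919, -0.208, 0.334, 258.408], [-0.394, -0.471, 0.789, -550.314], [-0.007, -0.857, -0.515, 508.083], [0.0, 0.0, 0.0, 1.0]]
ply_blank [([379.0, 362.0, 13.0], 0.87), ([559.0, 186.0, 22.0], 0.67), ([564.0, 65.0, 12.0], 0.41)]
cam_knob [([515.0, 5.0, 38.0], 0.54)]
drill_bridge [([591.
[... 419 characters left out ...]
483e-04,
        7.67005007e+01, -9.97780463e+00]), 'qvel': array([ 0.01532582,  0.03432708,  0.02961235,  0.03682511,  0.01241998,
       -0.07839527]), 'joint_torque': array([ 1.29572829e-03, -4.15836453e+01, -3.14882469e+01,  6.86089019e-02,
        2.88626924e-02, -3.20137440e-05]), 'ee_pos': array([243.99216689, 602.47288293, 205.41076503]), 'orientation': array([[ 9.26885512e-01, -4.22508724e-05,  3.75344169e-01],
       [-3.75344171e-01, -4.02121293e-05,  9.26885512e-01],
       [-2.40683332e-05, -9.99999998e-01, -5.31306588e-05]]), 'force': array([-0.37088355, -0.46842386, -0.03413803]), 'wrist_torque': array([-0.03056515, -0.04532365,  0.01098843]), 'grip_width': 1.0022329356691864}
```

View pics/top0.png

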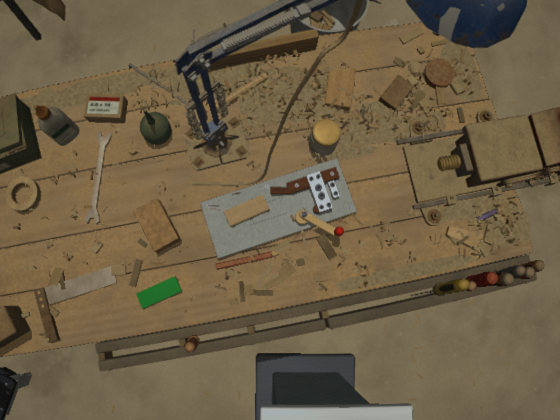

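View pics/side0.png

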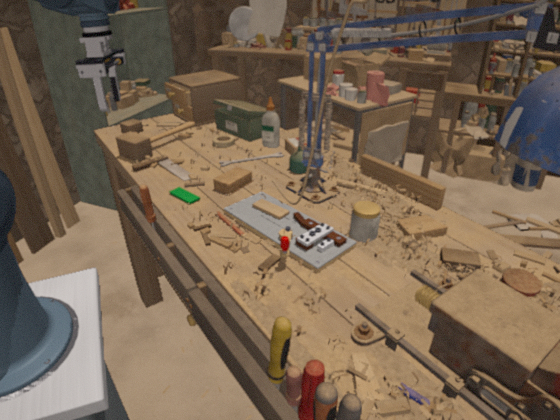

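The top view shows the jig around (280,208), with the pale blank at (246,211) on its bed and the red knob at (339,231). The other blank-shaped thing is the green one at (159,292), out on the bench, and it isn't meant. I'll confirm this in an enlarged crop and measure the jig.

```bash
python3 - <<'E'
import cv2
a=cv2.imread("pics/top0.png")[150:270,190:370]; cv2.imwrite("pics/top0c.png",cv2.resize(a,(800,533),interpolation=cv2.INTER_CUBIC))
a=cv2.imread("pics/side0.png")[185:275,210:370]; cv2.imwrite("pics/side0c.png",cv2.resize(a,(800,450),interpolation=cv2.INTER_CUBIC))
E
```

```text
(no output)
```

View pics/top0c.png

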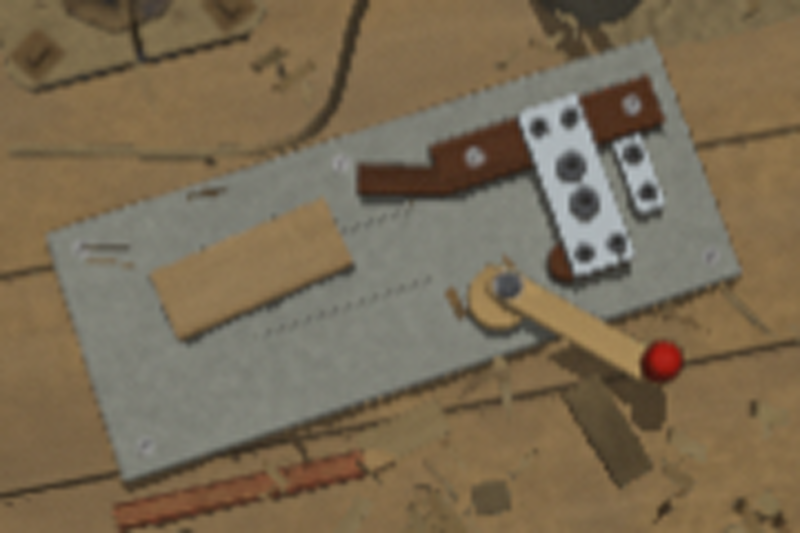

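View pics/side0c.png

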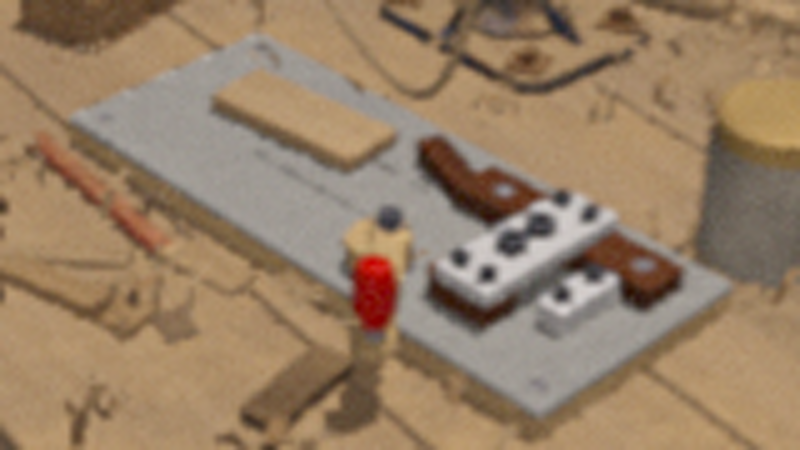

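The crop confirms it: the plain pale blank lies askew on the grey bed before the fence, with the bridge to its right. Next I fit the jig and blank poses from the corners.

```bash
cat > h.py <<'E'
from cell import arm
import cv2,numpy as np
from scipy.optimize import least_squares
def cal(n):
    c=arm.get_calibration(n);T=np.array(c["world_from_camera"]);return np.array(c["intrinsics"]),np.array(c["distortion"]),T
def proj(n,P):
    K,d,T=cal(n);Ti=np.linalg.inv(T)
    return cv2.projectPoints(np.asarray(P,float).reshape(-1,3),cv2.Rodrigues(Ti[:3,:3])[0],Ti[:3,3],K,d)[0].reshape(-1,2)
def unproj(n,uv,z):
    K,d,T=cal(n);r=cv2.undistortPoints(np.asarray(uv,float).reshape(-1,1,2),K,d).reshape(-1,2)
    r=np.c_[r,np.ones(len(r))]@T[:3,:3].T;o=T[:3,3];return o+r*((z-o[2])/r[:,2])[:,None]
def R(a):return np.array([[np.cos(a),-np.sin(a)],[np.sin(a),np.cos(a)]])
def fit(P2,W):
    f=lambda p:((P2@R(p[2]).T+p[:2])-W).ravel()
    s=min((least_squares(f,[*W.mean(0),a]) for a in np.arange(-3,3,1)),key=lambda s:s.cost);return s.x,s.fun.reshape(-1,2)
E
python3 - <<'E'
from h import *
J=np.array([[-270,45],[40,45],[40,-80],[-270,-80.]])
B=np.array([[-45,17.5],[45,17.5],[45,-17.5],[-45,-17.5]])
for n,o,s,jc,bc in(("top",(190,150),800/180,[(50,235),(652,38),(740,275),(127,482)],[(150,270),(322,200),(353,263),(184,335)]),
 ("side",(210,185),5,[(260,35),(732,288),(543,413),(72,118)],[(262,70),(397,134),(347,160),(213,100)])):
    for q,c,z in((J,jc,15),(B,bc,24)):
        x,r=fit(q,unproj(n,np.array(c)/s+o,z)[:,:2]);print(n,np.round(x[:2],1),np.degrees(x[2]).round(2),np.round(r,1).tolist())
E
```

```text
top [615.5  27. ] -70.25 [[0.2, 2.6], [1.1, -1.4], [-0.1, -2.4], [-1.2, 1.2]]
top [551.4 196.8] -65.33 [[-0.4, 0.2], [2.0, -1.6], [0.1, -1.1], [-1.7, 2.5]]
side [617.4  18.7] -70.12 [[1.3, 3.4], [3.4, -0.7], [-2.1, -3.8], [-2.6, 1.2]]
side [551.4 187.6] -64.78 [[-0.9, 0.2], [1.2, 0.4], [-0.0, -3.3], [-0.4, 2.7]]
```

Call:
send_rows([
  [3.1,-3.6,-0.8,0,0,0.18,0],
  [3.1,-3.6,-0.8,0,0,0.18,0],
  [3.1,-3.6,-0.8,0,0,0.18,0],
  [3.1,-3.6,-0.8,0,0,0.18,0],
  [3.1,-3.6,-0.8,0,0,0,0],
  [3.1,-3.6,-0.8,0,0,0,0],
  [3.1,-3.6,-0.8,0,0,0,0],
  [3.1,-3.6,-0.8,0,0,0,0],
  [3.1,-3.6,-0.8,0,0,0,0],
  [3.1,-3.6,-0.8,0,0,0,0],
  [3.1,-3.3,-0.8,0,0,0,0],
])

```text
time: 2.38
ee_pos: [586.0, 208.1, 117.4]
orientation: [[0.944, 0.0, -0.329], [0.329, 0.0, 0.944], [0.0, -1.0, 0.0]]
force: [1.1, 0.5, 0.1]
grip_width: 0.498
```

```bash
python3 - <<'E'
from h import *
s=arm.read_state();print(s["time"],s["ee_pos"],s["orientation"].round(3).tolist(),s["grip_width"],s["qpos"].round(1))
p=s["ee_pos"];z=s["orientation"][:,2]
for n,w in(("top",110),("side",100)):
    im=arm.get_image(n)[:,:,::-1].copy()
    h=.5*94*s["grip_width"]; uv=proj(n,[p,p+z*h,p-z*h]);print(n,uv.round(1).tolist())
    c=uv[0].astype(int);x0,y0=c[0]-70,c[1]-52
    a=im[y0:y0+105,x0:x0+140]; a=cv2.resize(a,(800,600),interpolation=cv2.INTER_CUBIC)
    for u in uv: cv2.drawMarker(a,tuple(((u-[x0,y0]+.5)*800/140).astype(int).tolist()),(255,0,255),cv2.MARKER_CROSS,14,1)
    cv2.imwrite(f"pics/{n}1.png",a)
E
```

```text
2.375 [586.02999641 208.14617257 117.39183107] [[0.944, 0.0, -0.329], [0.329, 0.0, 0.944], [0.0, -1.0, 0.0]] 0.4980370204471464 [   9.1   15.5   97.2    0.    67.3 -100.1]
top [[239.7, 183.3], [228.0, 187.0], [251.4, 179.7]]
side [[280.4, 166.5], [273.7, 163.4], [287.3, 169.7]]
```

View pics/top1.png

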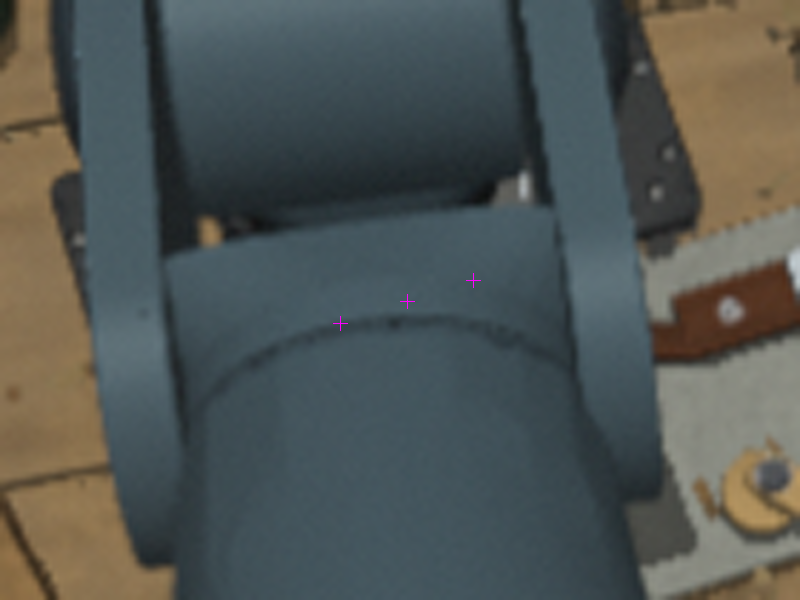

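View pics/side1.png

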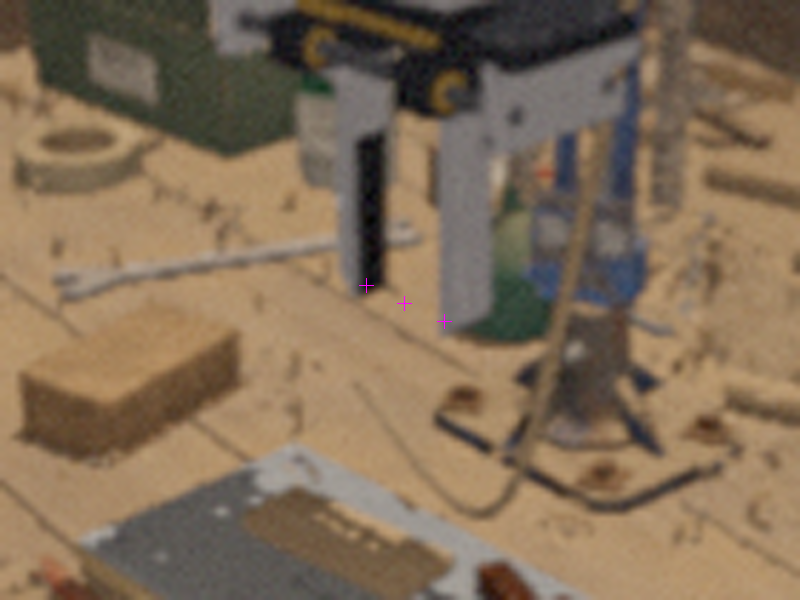

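```bash
cat >> h.py <<'E'
def sample(ch,uv):return cv2.remap(ch,uv[:,0].astype(np.float32)[None],uv[:,1].astype(np.float32)[None],cv2.INTER_LINEAR)[0]
def rectfit(ims,rect,z,p0,chan,d=3.,zoff=None,span=12):
    """ims: {name:bgr}. maximise (inside-outside) contrast across rectangle edges"""
    from scipy.optimize import minimize
    edges=[]
    ctr=rect.mean(0)
    for i in range(4):
        a,b=rect[i],rect[(i+1)%4];t=np.linspace(.06,.94,60)[:,None];P=a+(b-a)*t
        nrm=np.array([(b-a)[1],-(b-a)[0]]);nrm=nrm/np.linalg.norm(nrm)
        if nrm@(a-ctr)<0:nrm=-nrm
        edges.append((P,nrm))
    chs={n:chan(im) for n,im in ims.items()}
    def cost(p):
        s=0
        for n,ch in chs.items():
            for P,nrm in edges:
                f=lambda Q:sample(ch,proj(n,np.c_[Q@R(p[2]).T+p[:2],np.full(len(Q),z)]))
                s+=np.mean(np.clip(f(P-nrm*d)-f(P+nrm*d),-60,60))
        return -s
    best=None
    for dx in np.arange(-span,span+1,3):
        for dy in np.arange(-span,span+1,3):
            c=cost([p0[0]+dx,p0[1]+dy,p0[2]])
            if best is None or c<best[0]:best=(c,dx,dy)
    r=minimize(cost,[p0[0]+best[1],p0[1]+best[2],p0[2]],method="Nelder-Mead",options=dict(initial_simplex=np.array([p0[0]+best[1],p0[1]+best[2],p0[2]])+np.array([[0,0,0],[3,0,0],[0,3,0],[0,0,.03]])))
    return r.x,-r.fun
JR=np.array([[-270,45],[40,45],[40,-80],[-270,-80.]])
BR=np.array([[-45,17.5],[45,17.5],[45,-17.5],[-45,-17.5]])
def warm(im):# B-R : high for grey, low for wood
    f=im.astype(np.float32);return cv2.GaussianBlur(f[:,:,0]-f[:,:,2],(0,0),.6)
def red(im):return -warm(im)
E
python3 - <<'E'
from h import *
I={n:cv2.imread(f"pics/{n}0.png") for n in("top","side")}
for ns in(["top"],["side"],["top","side"]):
    for d in(2,4):
        x,f=rectfit({n:I[n] for n in ns},JR,15,[616,23,np.radians(-70.2)],warm,d);y,g=rectfit({n:I[n] for n in ns},BR,24,[551.4,192,np.radians(-65)],red,d)
        print(ns,d,x[:2].round(1),np.degrees(x[2]).round(2),round(f),'|',y[:2].round(1),np.degrees(y[2]).round(2),round(g), 'rel',((y[:2]-x[:2])@R(x[2])).round(1))
E
```

```text
Traceback (most recent call last):
  File "h.py", line 40, in rectfit
    r=minimize(cost,[p0[0]+best[1],p0[1]+best[2],p0[2]],method="Nelder-Mead",options=dict(initial_simplex=np.array([p0[0]+best[1],p0[1]+best[2],p0[2]])+np.array([[0,0,0],[3,0,0],[0,3,0],[0,0,.03]])))
  File "h.py", line 33, in cost
    s+=np.mean(np.clip(f(P-nrm*d)-f(P+nrm*d),-60,60))
                       ~^^^^^^^^^
  File "h.py", line 32, in <lambda>
    f=lambda Q:sample(ch,proj(n,np.c_[Q@R(p[2]).T+p[:2],np.full(len(Q),z)]))
                         ~~~~^^^^^^^^^^^^^^^^^^^^^^^^^^^^^^^^^^^^^^^^^^^^^^
  File "h.py", line 7, in proj
    K,d,T=cal(n);Ti=np.linalg.inv(T)
          ~~~^^^
  File "h.py", line 5, in cal
    c=arm.get_calibration(n);T=np.array(c["world_from_camera"]);return np.array(c["intrinsics"]),np.array(c["distortion"]),T
ValueError: time passes only in moves, steps and waits
```

```bash
sed -i 's/^def cal(n):/import functools\n@functools.cache\ndef cal(n):/' h.py
python3 - <<'E'
from h import *
I={n:cv2.imread(f"pics/{n}0.png") for n in("top","side")}
for ns in(["top"],["side"],["top","side"]):
    for d in(2,4):
        x,f=rectfit({n:I[n] for n in ns},JR,15,[616,23,np.radians(-70.2)],warm,d);y,g=rectfit({n:I[n] for n in ns},BR,24,[551.4,192,np.radians(-65)],red,d)
        print(ns,d,x[:2].round(1),np.degrees(x[2]).round(2),round(f),'|',y[:2].round(1),np.degrees(y[2]).round(2),round(g), 'rel',((y[:2]-x[:2])@R(x[2])).round(1))
print(arm.read_state()["time"])
E
```

```text
['top'] 2 [616.3  28.5] -70.28 118 | [551.6 198.3] -64.82 148 rel [-181.6   -3.6]
['top'] 4 [615.8  28.4] -70.27 166 | [551.7 198.2] -64.83 202 rel [-181.5   -3. ]
['side'] 2 [617.   21.1] -69.83 91 | [551.9 190.5] -63.55 77 rel [-181.5   -2.7]
['side'] 4 [617.5  21.5] -69.74 150 | [551.4 190.2] -63.53 140 rel [-181.1   -3.6]
['top', 'side'] 2 [615.9  28.2] -70.14 158 | [551.4 197.7] -64.74 188 rel [-181.3   -3.1]
['top', 'side'] 4 [616.3  26.6] -69.96 257 | [551.6 196.4] -64.39 291 rel [-181.7   -2.6]
2.475
```

Call:
send_rows([
  [0.05,-0.1,-3.5,0,0,0.013,0],
  [0,0,-3.5,0,0,0,0],
  [0,0,-2.0,0,0,0,0],
  [0,0,-0.8,0,0,0,0],
  [0,0,0,0,0,0,0],
  [0,0,0,0,0,0,0],
])

```text
time: 3.22
ee_pos: [586.6, 208.8, 20.9]
orientation: [[0.94, 0.002, -0.341], [0.341, 0.0, 0.94], [0.002, -1.0, -0.0]]
force: [-0.3, 0.3, -0.2]
grip_width: 0.502
```

```bash
python3 - <<'E'
from h import *
s=arm.read_state();print(s["time"],s["ee_pos"],s["orientation"].round(3).tolist(),s["grip_width"],s["force"])
p=s["ee_pos"];z=s["orientation"][:,2];xx=s["orientation"][:,0]
n="side"
im=arm.get_image(n)[:,:,::-1].copy();cv2.imwrite("pics/side2full.png",im)
h=.5*94*s["grip_width"]
uv=proj(n,[p,p-z*(h+12.5)+8*xx,p-z*(h+12.5)-8*xx,p+z*h-8*xx,p+z*h+8*xx,p-z*h-8*xx])
print(uv.round(1).tolist())
x0,y0=210,170
a=im[y0:y0+90,x0:x0+120]; a=cv2.resize(a,(800,600),interpolation=cv2.INTER_CUBIC)
for u in uv: cv2.drawMarker(a,tuple(((u-[x0,y0]+.5)*800/120).astype(int).tolist()),(255,0,255),cv2.MARKER_CROSS,14,1)
cv2.imwrite(f"pics/{n}2.png",a)
E
```

```text
3.225 [586.57657    208.78333158  20.94364939] [[0.94, 0.002, -0.341], [0.341, 0.0, 0.94], [0.002, -1.0, -0.0]] 0.5019473380812502 [-0.27988562  0.2783749  -0.19015771]
[[280.6, 201.9], [293.3, 206.2], [288.6, 208.6], [271.8, 199.6], [276.5, 197.4], [284.9, 206.7]]
```

View pics/side2.png

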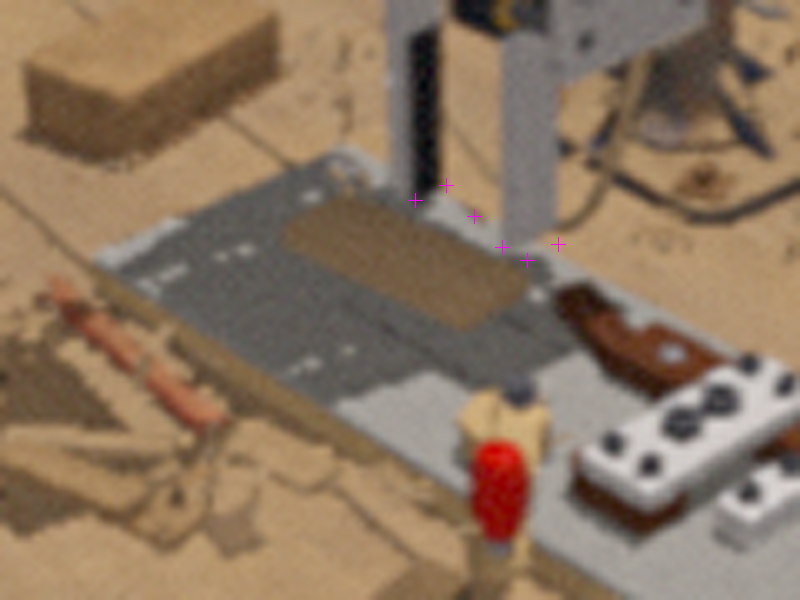

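```bash
python3 - <<'E'
from h import *
im=cv2.imread("pics/side2full.png")
uv=np.array([[280.6, 201.9], [293.3, 206.2], [288.6, 208.6], [271.8, 199.6], [276.5, 197.4], [284.9, 206.7]])
x0,y0=262,180
a=im[y0:y0+36,x0:x0+48]; a=cv2.resize(a,(800,600),interpolation=cv2.INTER_NEAREST)
for u in uv: cv2.drawMarker(a,tuple(((u-[x0,y0]+.5)*800/48).astype(int).tolist()),(255,0,255),cv2.MARKER_CROSS,14,1)
cv2.imwrite(f"pics/side2b.png",a)
E
```

```text
(no output)
```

View pics/side2b.png

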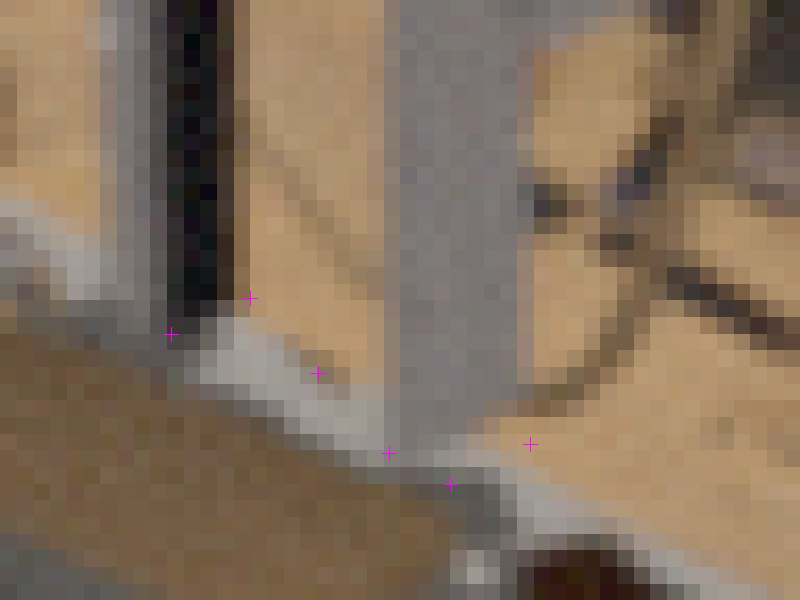

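Call:
send_rows([
  [0,0,-0.25,0,0,0,0],
  [-0.4,-0.15,0,0,0,0,0],
  [-0.4,-0.15,0,0,0,0,0],
  [-0.4,-0.15,0,0,0,0,0],
  [-0.4,-0.14,0,0,0,0,0],
  [-0.35,-0.12,0,0,0,0,0],
  [-0.3,-0.11,0,0,0,0,0],
  [-0.2,-0.07,0,0,0,0,0],
  [-0.1,-0.03,0,0,0,0,0],
  [0,0,0,0,0,0,0],
])

```text
time: 4.53
ee_pos: [559.9, 199.3, 16.9]
orientation: [[0.94, -0.0, -0.341], [0.341, -0.0, 0.94], [-0.0, -1.0, 0.0]]
force: [0.8, -0.6, -0.0]
grip_width: 0.5
```

```bash
python3 - <<'E'
from h import *
s=arm.read_state();print(s["time"],s["ee_pos"],s["force"])
im=arm.get_image("side")[:,:,::-1].copy();cv2.imwrite("pics/side3full.png",im)
a=im[170:260,210:330]; cv2.imwrite("pics/side3.png",cv2.resize(a,(800,600),interpolation=cv2.INTER_CUBIC))
E
```

```text
4.525 [559.87922746 199.25875716  16.89274362] [ 0.8148372  -0.60023245 -0.022643  ]
```

View pics/side3.png

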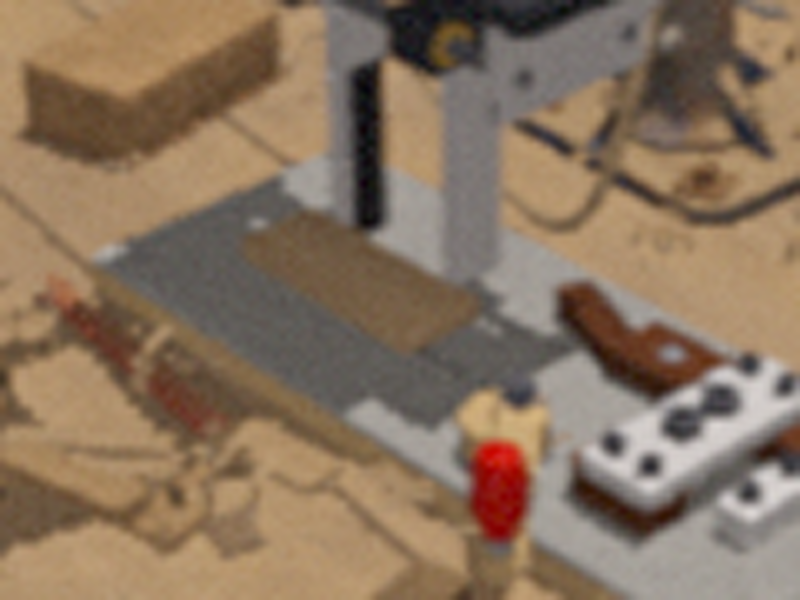

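Call:
send_rows([
  [0.5,0.2,0.3,0,0,0,0],
  [0,0,3,0,0,0,0],
  [0,0,3,0,0,-0.1745,-0.5],
  [-0.7,0.7,1,0,0,-0.1745,-0.83],
  [-0.7,0.7,0,0,0,-0.1745,-0.83],
  [-0.7,0.7,0,0,0,-0.1745,-0.83],
  [-0.7,0.7,0,0,0,-0.1745,-0.83],
  [-0.7,0.7,0,0,0,-0.1745,-0.83],
  [-0.7,0.7,0,0,0,-0.1745,-0.83],
  [-0.5,0.5,0,0,0,-0.1745,-0.83],
  [-0.3,0.3,0,0,0,-0.1745,-0.83],
  [0,0,0,0,0,0,-0.83],
])

```text
time: 6.08
ee_pos: [515.2, 251.6, 90.2]
orientation: [[0.344, 0.0, 0.939], [-0.939, 0.0, 0.344], [0.0, -1.0, 0.0]]
force: [0.7, 0.4, 1.0]
grip_width: 0.085
```

```bash
python3 - <<'E'
from h import *
s=arm.read_state();print(s["time"],s["ee_pos"],s["force"],s["orientation"].round(3).tolist(),s["grip_width"],s["qpos"].round(1))
for n in("side","top"):
    im=arm.get_image(n)[:,:,::-1].copy();cv2.imwrite(f"pics/{n}4full.png",im)
I=cv2.imread("pics/side4full.png")
for d in(2,4):
    y,g=rectfit({"side":I},BR,24,[545,187,np.radians(-69.8)],red,d);x=np.array([617.2,21.3,np.radians(-69.8)])
    print(y[:2].round(1),np.degrees(y[2]).round(2),g,((y[:2]-x[:2])@R(x[2])).round(1))
a=I[150:270,200:360]; cv2.imwrite("pics/side4.png",cv2.resize(a,(800,600),interpolation=cv2.INTER_CUBIC))
a=cv2.imread("pics/top4full.png")[150:270,190:350]; cv2.imwrite("pics/top4.png",cv2.resize(a,(800,600),interpolation=cv2.INTER_CUBIC))
E
```

```text
6.075 [515.1693031  251.57417434  90.20832181] [0.74130251 0.35671491 0.98001283] [[0.344, 0.0, 0.939], [-0.939, 0.0, 0.344], [0.0, -1.0, 0.0]] 0.08520090841656003 [ 14.7  11.5 105.2  -0.   63.3  -5.4]
[532.  185.1] -68.89 80.37522888183594 [-183.2  -23.4]
[531.7 184.6] -69.11 146.14308166503906 [-182.8  -23.9]
```

View pics/side4.png

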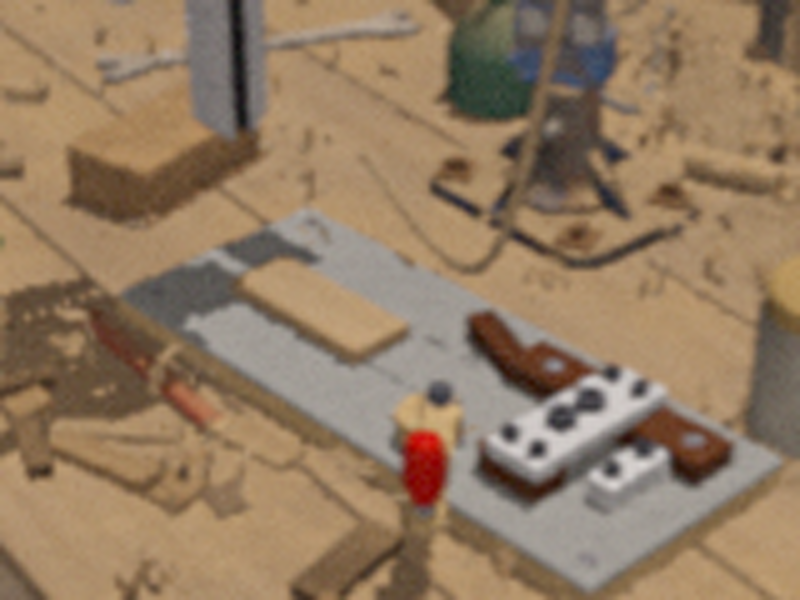

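View pics/top4.png

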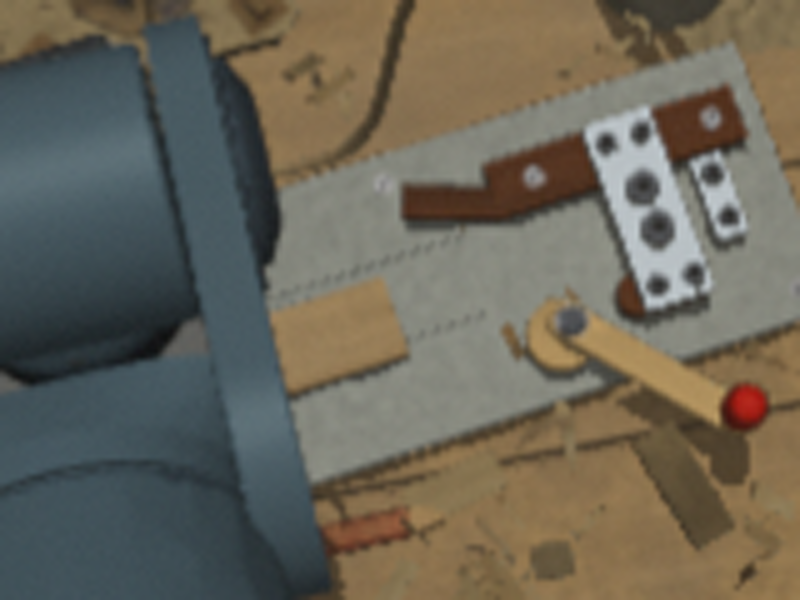

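Call:
send_rows([
  [-0.37,-0.13,-3,0,0,0,-0.83],
  [0,0,-3,0,0,0,-0.83],
  [0,0,-1.0,0,0,0,-0.83],
  [0,0,-0.25,0,0,0,-0.83],
  [0.2,-0.56,0,0,0,0,-0.83],
  [0.2,-0.56,0,0,0,0,-0.83],
  [0.29,-0.53,0,0,0,0,-0.83],
  [0.29,-0.53,0,0,0,0,-0.83],
  [0.29,-0.53,0,0,0,0,-0.83],
  [0.29,-0.53,0,0,0,0,-0.83],
  [0.15,-0.27,0,0,0,0,-0.83],
  [0,0,0,0,0,0,-0.83],
])

```text
time: 7.68
ee_pos: [528.5, 214.6, 17.4]
orientation: [[0.341, -0.0, 0.94], [-0.94, -0.0, 0.341], [0.0, -1.0, -0.0]]
force: [0.6, -0.2, -0.2]
grip_width: 0.085
```

```bash
cat > look.py <<'E'
from h import *
import sys
k=sys.argv[1]
s=arm.read_state();print(s["time"],s["ee_pos"].round(1),s["force"].round(1),s["grip_width"].round(3))
d=s["ee_pos"][:2]-[616.5,25];print("jig TCP",(d@R(np.radians(-70.1))).round(1))
for n,x0,y0 in(("side",210,175),("top",200,150)):
    im=arm.get_image(n)[:,:,::-1].copy();cv2.imwrite(f"pics/{n}{k}full.png",im)
    a=im[y0:y0+105,x0:x0+140]; cv2.imwrite(f"pics/{n}{k}.png",cv2.resize(a,(800,600),interpolation=cv2.INTER_CUBIC))
I=cv2.imread(f"pics/side{k}full.png");T=cv2.imread(f"pics/top{k}full.png")
if len(sys.argv)>2:
    X,Y=float(sys.argv[2]),float(sys.argv[3])
    x=np.array([617.2,21.3,np.radians(-69.8)])
    for d in(2,4):
        y,g=rectfit({"side":I},BR,24,[*(R(x[2])@[X,Y]+x[:2]),x[2]],red,d,span=9)
        print("side",np.degrees(y[2]-x[2]).round(2),round(g),((y[:2]-x[:2])@R(x[2])).round(1))
E
python3 look.py 5 -152 -19
```

```text
Traceback (most recent call last):
  File "look.py", line 4, in <module>
    s=arm.read_state();print(s["time"],s["ee_pos"].round(1),s["force"].round(1),s["grip_width"].round(3))
                                                                                ^^^^^^^^^^^^^^^^^^^^^
AttributeError: 'float' object has no attribute 'round'
```

```bash
sed -i 's/,s\["grip_width"\].round(3)//' look.py; python3 look.py 5 -152 -19
```

```text
7.675 [528.5 214.6  17.4] [ 0.6 -0.2 -0.2]
jig TCP [-208.3  -18.2]
side -0.01 70 [-151.7  -20.3]
side 0.39 129 [-151.6  -21. ]
```

View pics/side5.png

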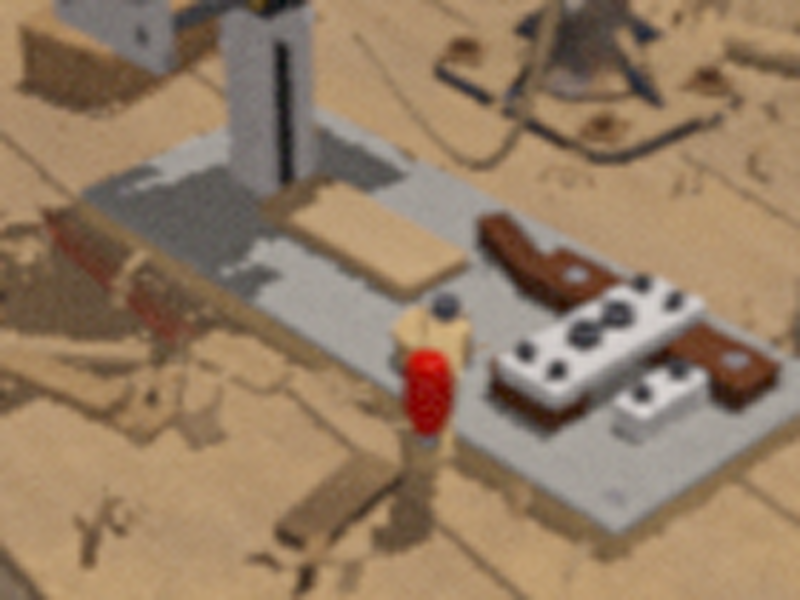

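View pics/top5.png

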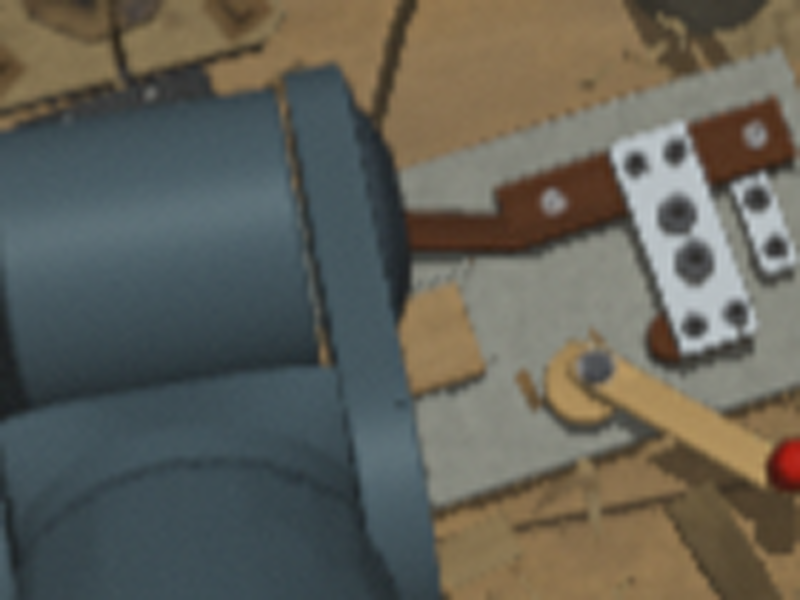

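Call:
send_rows([
  [0.23,-0.555,0,0,0,0,-0.83],
  [0.23,-0.555,0,0,0,0,-0.83],
  [0.23,-0.555,0,0,0,0,-0.83],
  [0.23,-0.555,0,0,0,0,-0.83],
  [0.23,-0.555,0,0,0,0,-0.83],
  [0.23,-0.555,0,0,0,0,-0.83],
  [0.1,-0.28,0,0,0,0,-0.83],
  [0,0,0,0,0,0,-0.83],
])

```text
time: 8.78
ee_pos: [543.3, 178.6, 17.5]
orientation: [[0.341, 0.0, 0.94], [-0.94, 0.0, 0.341], [0.0, -1.0, 0.0]]
force: [0.7, -0.4, 0.7]
grip_width: 0.087
```

```bash
sed -i 's/\[616.5,25\]/[616,28.4]/' look.py; python3 look.py 6 -113 -19
```

```text
8.775 [543.3 178.6  17.5] [ 0.7 -0.4  0.7]
jig TCP [-166.   -17.2]
side 1.91 62 [-113.6  -17.8]
side 2.63 111 [-113.6  -18.2]
```

View pics/side6.png

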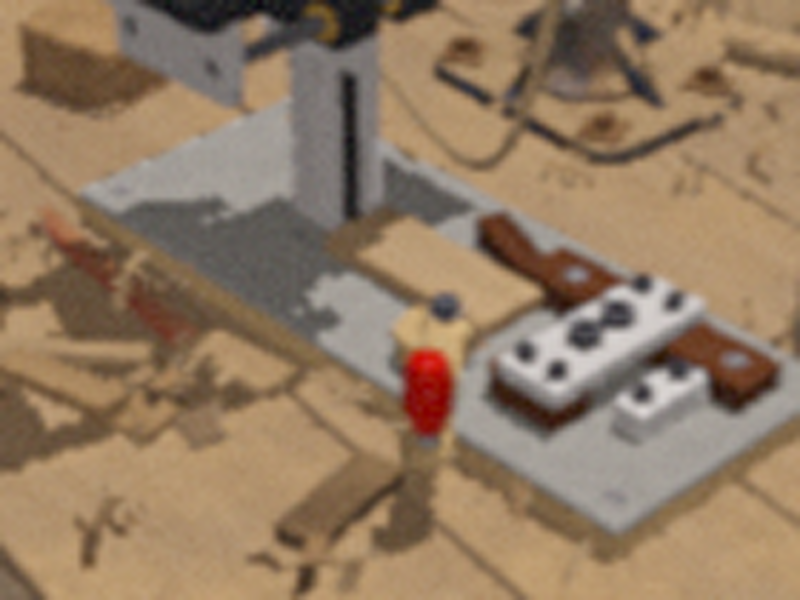

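View pics/top6.png

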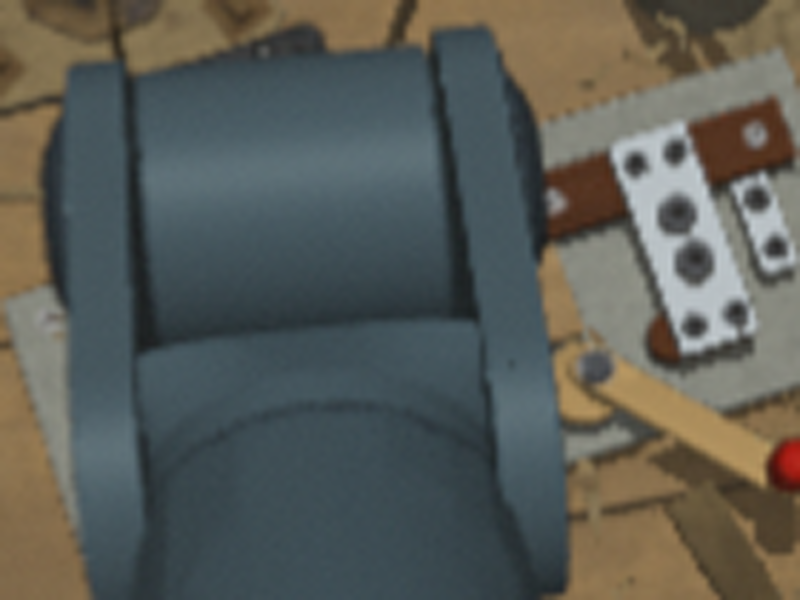

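Call:
send_rows([
  [0.17,-0.47,0,0,0,0,-0.83],
  [0.17,-0.47,0,0,0,0,-0.83],
  [0.17,-0.47,0,0,0,0,-0.83],
  [0.17,-0.47,0,0,0,0,-0.83],
  [0.17,-0.47,0,0,0,0,-0.83],
  [0.17,-0.47,0,0,0,0,-0.83],
  [0.1,-0.28,0,0,0,0,-0.83],
])

```text
time: 9.75
ee_pos: [554.5, 147.5, 17.5]
orientation: [[0.341, 0.0, 0.94], [-0.94, 0.0, 0.341], [-0.0, -1.0, 0.0]]
force: [0.9, 0.3, 0.4]
grip_width: 0.082
```

```bash
python3 look.py 7 -80 -18
```

```text
9.75 [554.5 147.5  17.5] [0.9 0.3 0.4]
jig TCP [-132.9  -17.3]
side 0.86 35 [-84.4 -17.4]
side 1.57 56 [-84.7 -17.6]
```

View pics/side7.png

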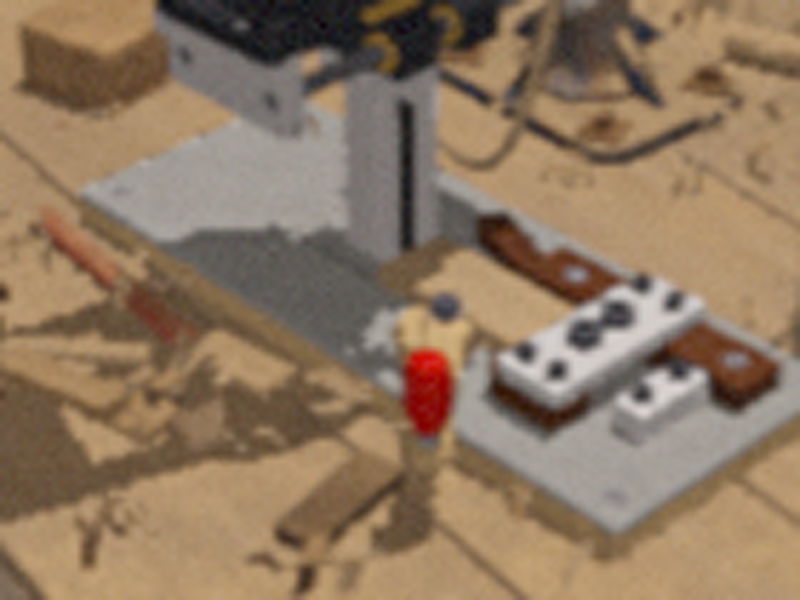

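Call:
send_rows([
  [0.14,-0.38,0,0,0,0,-0.83],
  [0.14,-0.38,0,0,0,0,-0.83],
  [0.14,-0.38,0,0,0,0,-0.83],
  [0.14,-0.38,0,0,0,0,-0.83],
  [0.14,-0.38,0,0,0,0,-0.83],
  [0.14,-0.38,0,0,0,0,-0.83],
  [0.1,-0.28,0,0,0,0,-0.83],
  [0,0,0,0,0,0,-0.83],
])

```text
time: 10.85
ee_pos: [563.9, 122.0, 17.5]
orientation: [[0.341, 0.0, 0.94], [-0.94, -0.0, 0.341], [0.0, -1.0, 0.0]]
force: [0.1, 0.3, -0.0]
grip_width: 0.084
```

Call:
send_rows([
  [0.05,-0.14,0,0,0,0,-0.83],
  [0.05,-0.14,0,0,0,0,-0.83],
  [0.035,-0.095,0,0,0,0,-0.83],
  [0,0,0,0,0,0,-0.83],
])

```text
time: 11.35
ee_pos: [565.2, 118.4, 17.5]
orientation: [[0.341, 0.0, 0.94], [-0.94, -0.0, 0.341], [0.0, -1.0, -0.0]]
force: [0.2, -0.3, 0.0]
grip_width: 0.084
```

Call:
send_rows([
  [0.035,-0.095,0,0,0,0,-0.83],
  [0.035,-0.095,0,0,0,0,-0.83],
  [0,0,0,0,0,0,-0.83],
])

```text
time: 11.72
ee_pos: [565.9, 116.4, 17.5]
orientation: [[0.341, 0.0, 0.94], [-0.94, -0.0, 0.341], [0.0, -1.0, 0.0]]
force: [-0.7, -0.4, -1.1]
grip_width: 0.084
```

Call:
send_rows([
  [0.035,-0.095,0,0,0,0,-0.83],
  [0.018,-0.05,0,0,0,0,-0.83],
  [0,0,0,0,0,0,-0.83],
])

```text
time: 12.1
ee_pos: [566.4, 115.0, 17.5]
orientation: [[0.341, 0.0, 0.94], [-0.94, -0.0, 0.341], [0.0, -1.0, 0.0]]
force: [0.1, 0.2, 0.1]
grip_width: 0.085
```

```bash
python3 look.py 8 -48 -18
```

```text
12.1 [566.4 115.   17.5] [0.1 0.2 0.1]
jig TCP [-98.3 -17.2]
side -2.15 60 [-49.7 -17.5]
side -2.63 95 [-49.6 -17.1]
```

View pics/side8.png

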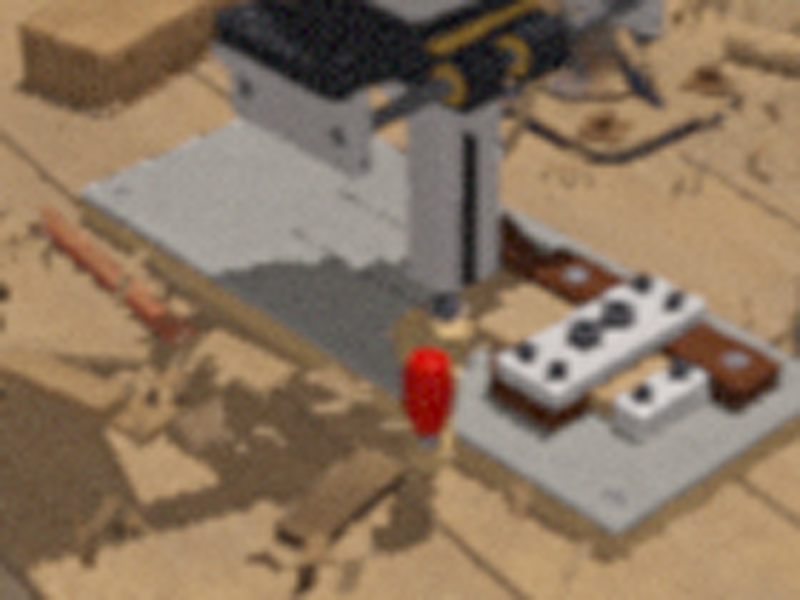

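Blank emerges past the bridge, nearly at the stop; no contact force yet. I'll creep on.

Call:
send_rows([
  [0.035,-0.095,0,0,0,0,-0.83],
  [0.018,-0.05,0,0,0,0,-0.83],
  [0,0,0,0,0,0,-0.83],
])

```text
time: 12.58
ee_pos: [566.9, 113.6, 17.5]
orientation: [[0.341, 0.0, 0.94], [-0.94, -0.0, 0.341], [0.0, -1.0, 0.0]]
force: [-0.0, -0.3, -0.5]
grip_width: 0.082
```

Call:
send_rows([
  [0.035,-0.095,0,0,0,0,-0.83],
  [0.018,-0.05,0,0,0,0,-0.83],
  [0,0,0,0,0,0,-0.83],
])

```text
time: 12.95
ee_pos: [567.1, 113.0, 17.5]
orientation: [[0.341, -0.001, 0.94], [-0.94, 0.001, 0.341], [-0.002, -1.0, -0.0]]
force: [-1.8, 5.0, -0.5]
grip_width: 0.087
```

Call:
send_rows([
  [0.035,-0.095,0,0,0,0,-0.83],
  [0,0,0,0,0,0,-0.83],
])

```text
time: 13.2
ee_pos: [567.2, 112.9, 17.5]
orientation: [[0.341, -0.001, 0.94], [-0.94, 0.003, 0.341], [-0.003, -1.0, -0.0]]
force: [-2.2, 7.9, 2.1]
grip_width: 0.088
```

Call:
send_rows([
  [-0.2,0.56,0,0,0,0,-0.83],
  [-0.2,0.56,0,0,0,0,-0.83],
  [0,0,2,0,0,0,-0.83],
  [0,0,4,0,0,0,-0.9],
  [0,0,4,0,0,0,-1],
])

```text
time: 13.82
ee_pos: [564.1, 122.2, 119.9]
orientation: [[0.341, 0.001, 0.94], [-0.94, -0.0, 0.341], [0.001, -1.0, 0.001]]
force: [1.3, -0.2, -0.2]
grip_width: 0.004
```

```bash
python3 look.py 9 -46 -18; python3 - <<'E'
from h import *
for n in("top","side"):
    im=cv2.imread(f"pics/{n}0.png").astype(int)
    m=((im[:,:,2]>130)&(im[:,:,1]<60)&(im[:,:,0]<60)).astype(np.uint8)
    k,l,st,c=cv2.connectedComponentsWithStats(m)
    for i in range(1,k):
        if st[i,4]>15 and 270<c[i][0]<360 and 210<c[i][1]<260: print(n,c[i].round(1),st[i],unproj(n,[c[i]],56 if n=="side" else 68).round(1))
E
```

```text
13.825 [564.1 122.2 119.9] [ 1.3 -0.2 -0.2]
jig TCP [-105.8  -16.9]
side -2.35 65 [-49.1 -17.2]
side -2.13 108 [-48.7 -17.3]
top [339.3 230. ] [337 227   6   7  32] [[506.8  10.2  68. ]]
side [284.6 241.4] [281 237   8  12  59] [[509.6  11.8  56. ]]
```

View pics/side9.png

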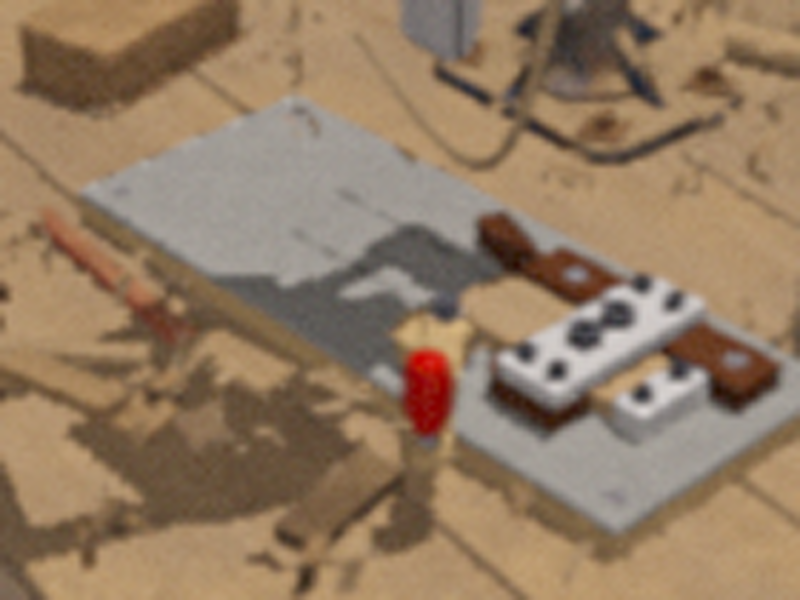

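View pics/top9.png

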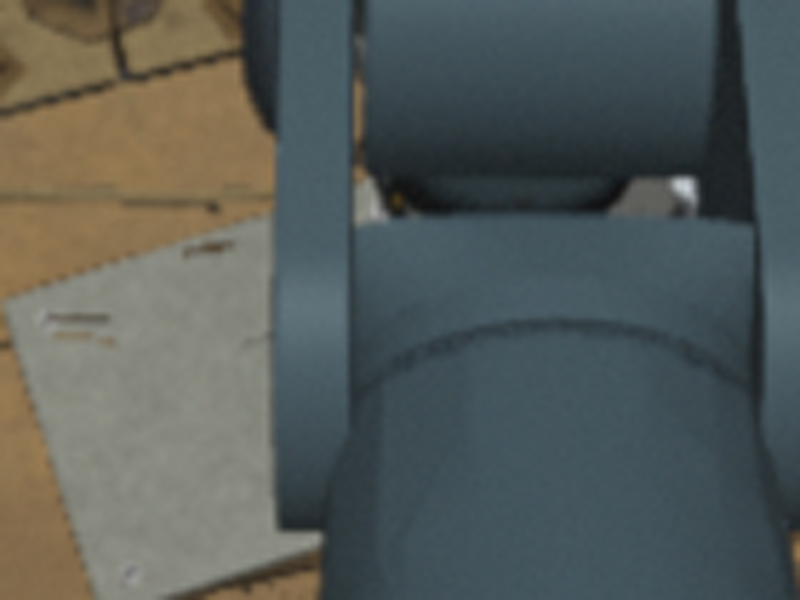

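Call:
send_rows([
  [-0.55,-2.55,0,0,0,0.157,-1],
  [-0.55,-2.55,0,0,0,0.157,-1],
  [-0.55,-2.55,0,0,0,0.157,-1],
  [-0.55,-2.55,0,0,0,0.157,-1],
  [-0.55,-2.55,0,0,0,0.157,-1],
  [0,0,-3,0,0,0,-1],
  [0,0,-2.5,0,0,0,-1],
  [0,0,-1.0,0,0,0,-1],
  [0,0,0,0,0,0,-1],
])

```text
time: 15.05
ee_pos: [535.9, -5.1, 52.2]
orientation: [[0.906, -0.001, 0.423], [-0.423, 0.0, 0.906], [-0.001, -1.0, -0.0]]
force: [-1.4, -0.2, 1.5]
grip_width: 0.004
```

```bash
python3 look.py 10; python3 - <<'E'
from h import *
print(arm.read_state()["orientation"].round(3).tolist())
piv=np.array([542.5,78])
for a in range(0,90,5):
    f=np.radians(-115.1-a);u=np.array([np.cos(f),np.sin(f)]);t=np.array([np.sin(f),-np.cos(f)])
    print(a,round(np.radians(a),2),(piv+78*u-17.5*t).round(1))
E
```

```text
15.05 [535.9  -5.1  52.2] [-1.4 -0.2  1.5]
jig TCP [  4.2 -86.7]
[[0.906, 0.002, 0.423], [-0.423, -0.0, 0.906], [0.002, -1.0, 0.0]]
0 0.0 [ 5.253e+02 -1.000e-01]
5 0.09 [518.5   1.7]
10 0.17 [512.    4.1]
15 0.26 [505.6   7.1]
20 0.35 [499.6  10.5]
25 0.44 [493.9  14.5]
30 0.52 [488.5  19. ]
35 0.61 [483.6  23.9]
40 0.7 [479.1  29.3]
45 0.79 [475.1  35. ]
50 0.87 [471.6  41. ]
55 0.96 [468.7  47.4]
60 1.05 [466.3  53.9]
65 1.13 [464.5  60.6]
70 1.22 [463.3  67.5]
75 1.31 [462.6  74.4]
80 1.4 [462.6  81.4]
85 1.48 [463.2  88.4]
```

View pics/side10.png

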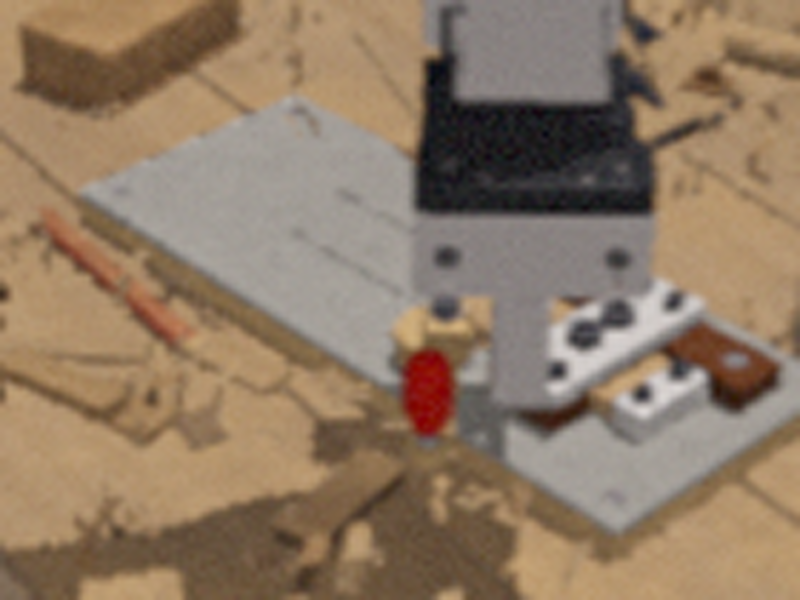

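Call:
send_rows([
  [0,0,-0.55,0,0,0,-1],
  [-0.55,0.25,0,0,0,0,-1],
  [-0.5,0.25,0,0,0,0,-1],
  [-0.68,0.18,0,0,0,-0.087,-1],
  [-0.65,0.24,0,0,0,-0.087,-1],
  [-0.64,0.3,0,0,0,-0.087,-1],
  [-0.6,0.34,0,0,0,-0.087,-1],
  [-0.57,0.4,0,0,0,-0.087,-1],
  [-0.54,0.45,0,0,0,-0.087,-1],
  [-0.49,0.49,0,0,0,-0.087,-1],
  [-0.45,0.54,0,0,0,-0.087,-1],
  [0,0,0,0,0,0,-1],
])

```text
time: 16.65
ee_pos: [479.3, 29.6, 47.2]
orientation: [[0.425, 0.0, 0.905], [-0.905, -0.0, 0.425], [0.0, -1.0, 0.0]]
force: [0.2, -0.3, -0.8]
grip_width: 0.008
```

```bash
python3 look.py 11
```

```text
16.65 [479.3  29.6  47.2] [ 0.2 -0.3 -0.8]
jig TCP [ -47.7 -128.1]
```

View pics/side11.png

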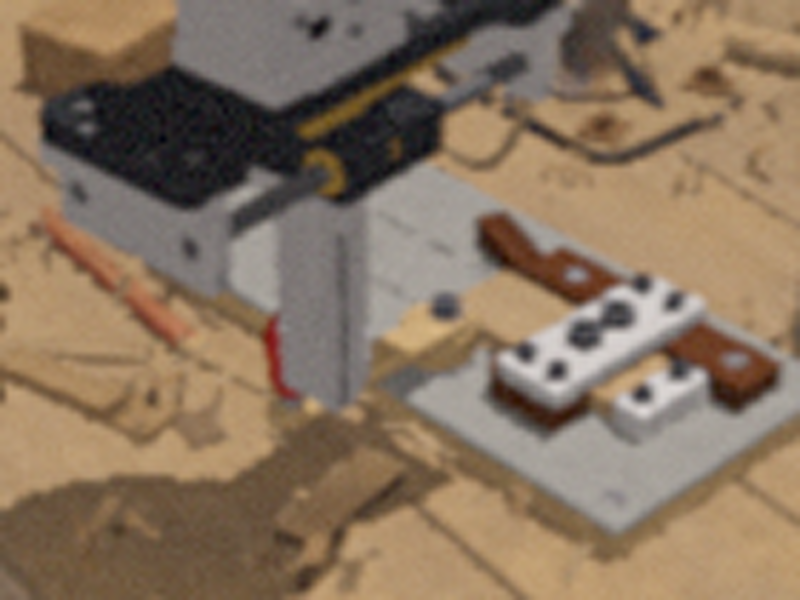

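Call:
send_rows([
  [-0.4,0.57,0,0,0,-0.087,-1],
  [-0.35,0.6,0,0,0,-0.087,-1],
  [-0.29,0.64,0,0,0,-0.087,-1],
  [-0.24,0.65,0,0,0,-0.087,-1],
  [0,0,0,0,0,0,-1],
])

```text
time: 17.38
ee_pos: [466.9, 53.9, 47.1]
orientation: [[0.091, 0.0, 0.996], [-0.996, -0.0, 0.091], [0.0, -1.0, 0.0]]
force: [0.1, -0.0, -0.0]
grip_width: 0.008
```

Call:
send_rows([
  [-0.09,0.34,0,0,0,-0.044,-1],
  [0,0,0,0,0,0,-1],
])

```text
time: 17.62
ee_pos: [466.0, 56.9, 47.0]
orientation: [[0.048, -0.0, 0.999], [-0.999, -0.001, 0.048], [0.001, -1.0, -0.0]]
force: [-0.3, -1.7, 0.3]
grip_width: -0.0
```

Call:
send_rows([
  [-0.08,0.34,0,0,0,-0.044,-1],
  [0,0,0,0,0,0,-1],
])

```text
time: 17.88
ee_pos: [465.2, 60.1, 47.0]
orientation: [[0.004, 0.0, 1.0], [-1.0, -0.001, 0.004], [0.001, -1.0, 0.0]]
force: [0.4, -4.4, -0.0]
grip_width: 0.005
```

Call:
send_rows([
  [-0.05,0.25,0,0,0,-0.035,-1],
  [0,0,0,0,0,0,-1],
])

```text
time: 18.12
ee_pos: [464.7, 62.5, 47.0]
orientation: [[-0.031, -0.0, 1.0], [-1.0, -0.001, -0.031], [0.001, -1.0, -0.0]]
force: [0.4, -5.2, 0.5]
grip_width: 0.005
```

Call:
send_rows([
  [-0.03,0.25,0,0,0,-0.03,-1],
  [0,0,0,0,0,0,-1],
])

```text
time: 18.38
ee_pos: [464.3, 65.0, 47.0]
orientation: [[-0.061, -0.0, 0.998], [-0.998, -0.001, -0.061], [0.001, -1.0, -0.0]]
force: [-0.2, -5.2, 1.3]
grip_width: 0.005
```

Call:
send_rows([
  [-0.03,0.2,0,0,0,-0.02,-1],
  [0,0,0,0,0,0,-1],
])

```text
time: 18.62
ee_pos: [464.0, 66.5, 47.0]
orientation: [[-0.081, -0.0, 0.997], [-0.997, -0.002, -0.081], [0.002, -1.0, -0.0]]
force: [-0.4, -7.4, 1.0]
grip_width: 0.005
```

Call:
send_rows([
  [-0.01,0.2,0,0,0,-0.02,-1],
  [0,0,0,0,0,0,-1],
])

```text
time: 18.88
ee_pos: [463.8, 69.3, 46.9]
orientation: [[-0.102, -0.0, 0.995], [-0.995, -0.0, -0.102], [0.0, -1.0, -0.0]]
force: [0.3, -5.4, 0.6]
grip_width: 0.003
```

Call:
send_rows([
  [-0.01,0.2,0,0,0,-0.02,-1],
  [0,0,0,0,0,0,-1],
])

```text
time: 19.12
ee_pos: [463.7, 71.0, 47.0]
orientation: [[-0.122, -0.001, 0.993], [-0.993, -0.002, -0.122], [0.002, -1.0, -0.0]]
force: [-1.4, -6.8, 1.1]
grip_width: 0.006
```

Call:
send_rows([
  [-0.01,0.15,0,0,0,-0.015,-1],
  [0,0,0,0,0,0,-1],
])

```text
time: 19.38
ee_pos: [463.5, 72.0, 46.9]
orientation: [[-0.136, -0.001, 0.991], [-0.991, -0.003, -0.136], [0.003, -1.0, -0.0]]
force: [-2.2, -8.8, 1.4]
grip_width: 0.002
```

```bash
python3 look.py 12
```

```text
19.375 [463.5  72.   46.9] [-2.2 -8.8  1.4]
jig TCP [ -92.9 -128.5]
```

View pics/side12.png

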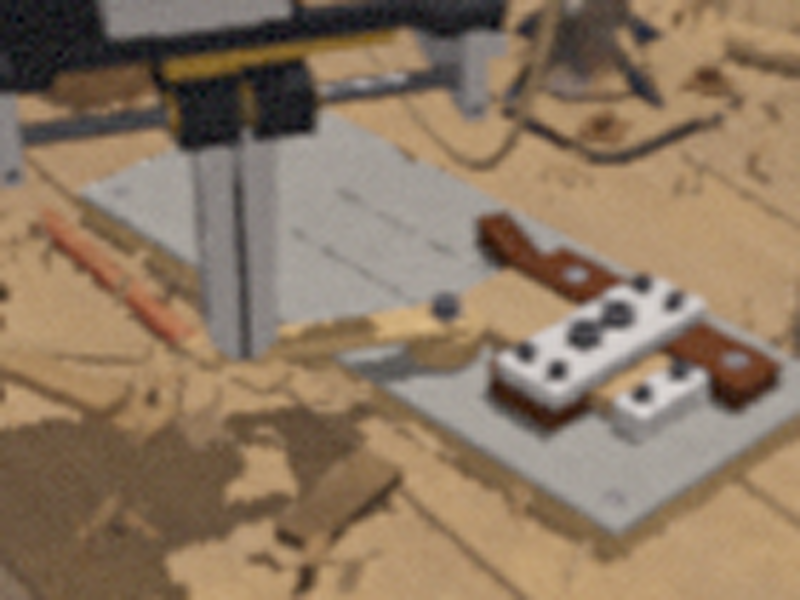

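Call:
send_rows([
  [0,0.15,0,0,0,-0.015,-1],
  [0,0,0,0,0,0,-1],
])

```text
time: 19.73
ee_pos: [463.5, 73.0, 47.0]
orientation: [[-0.151, -0.001, 0.989], [-0.989, -0.004, -0.151], [0.004, -1.0, -0.001]]
force: [-1.4, -11.1, 1.4]
grip_width: -0.002
```

Call:
send_rows([
  [0,0.15,0,0,0,-0.015,-1],
  [0,0,0,0,0,0,-1],
])

```text
time: 19.98
ee_pos: [463.6, 76.0, 46.9]
orientation: [[-0.167, -0.0, 0.986], [-0.986, 0.0, -0.167], [-0.0, -1.0, -0.0]]
force: [0.1, -2.5, 0.8]
grip_width: 0.005
```

Call:
send_rows([
  [0.0,0.12,0,0,0,-0.01,-1],
  [0,0,0,0,0,0,-1],
])

```text
time: 20.23
ee_pos: [463.7, 77.5, 46.9]
orientation: [[-0.177, 0.0, 0.984], [-0.984, 0.0, -0.177], [-0.0, -1.0, 0.0]]
force: [-0.1, -3.0, 1.6]
grip_width: 0.006
```

Call:
send_rows([
  [0.0,0.1,0,0,0,-0.01,-1],
  [0,0,0,0,0,0,-1],
])

```text
time: 20.48
ee_pos: [463.7, 78.4, 47.0]
orientation: [[-0.187, 0.0, 0.982], [-0.982, -0.0, -0.187], [0.0, -1.0, 0.0]]
force: [-0.3, -4.6, -0.4]
grip_width: 0.009
```

```bash
python3 look.py 13
```

```text
20.475 [463.7  78.4  47. ] [-0.3 -4.6 -0.4]
jig TCP [ -98.9 -126.2]
```

View pics/side13.png

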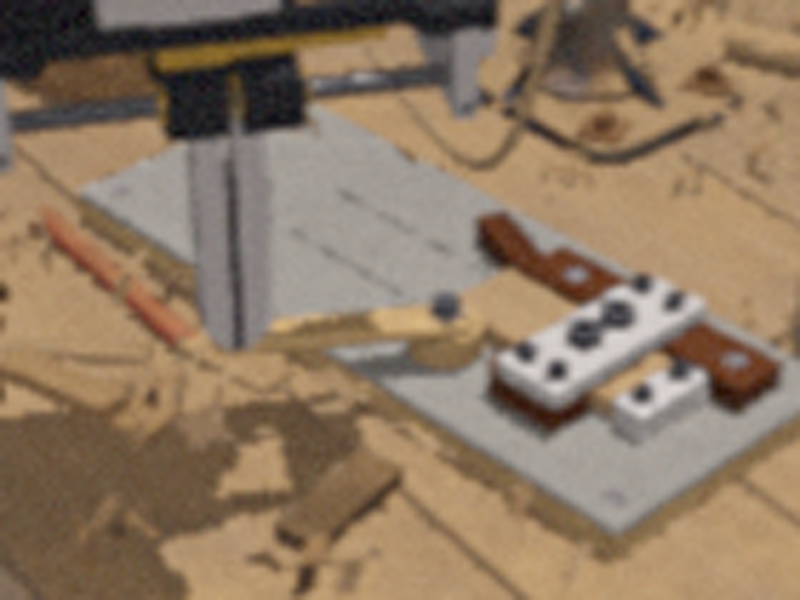

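View pics/top13.png

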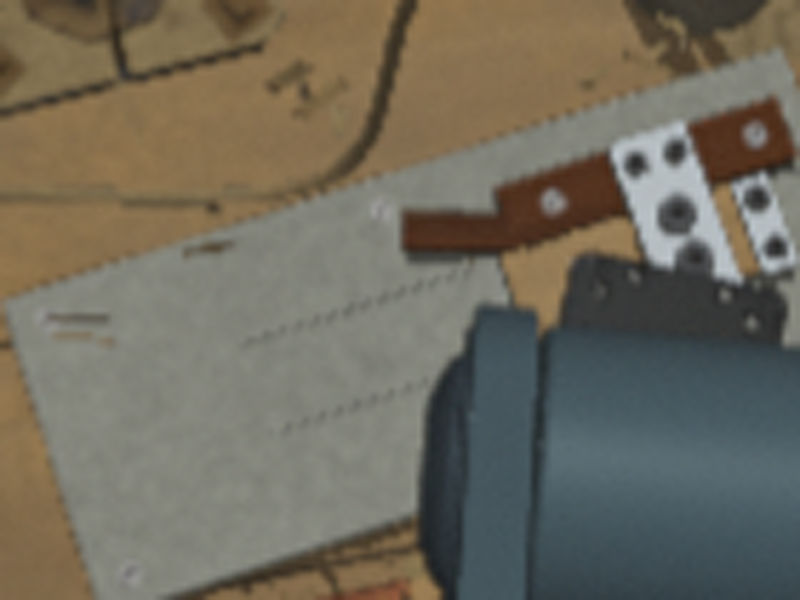

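Call:
send_rows([
  [0.01,0.1,0,0,0,-0.01,-1],
  [0,0,0,0,0,0,-1],
])

```text
time: 20.82
ee_pos: [463.7, 79.2, 46.9]
orientation: [[-0.197, -0.0, 0.98], [-0.98, -0.001, -0.197], [0.001, -1.0, -0.0]]
force: [-0.3, -4.4, 1.1]
grip_width: 0.003
```

Call:
send_rows([
  [0.01,0.1,0,0,0,-0.01,-1],
  [0,0,0,0,0,0,-1],
])

```text
time: 21.08
ee_pos: [463.7, 80.0, 46.9]
orientation: [[-0.207, -0.001, 0.978], [-0.978, -0.001, -0.207], [0.001, -1.0, -0.0]]
force: [-1.4, -5.9, 1.3]
grip_width: 0.007
```

Call:
send_rows([
  [0.01,0.1,0,0,0,-0.01,-1],
  [0,0,0,0,0,0,-1],
])

```text
time: 21.32
ee_pos: [463.7, 80.7, 46.9]
orientation: [[-0.216, -0.001, 0.976], [-0.976, -0.002, -0.216], [0.002, -1.0, -0.001]]
force: [-1.5, -8.3, 2.1]
grip_width: 0.005
```

Call:
send_rows([
  [0.0,0.05,0,0,0,0,-1],
  [0,0,0,0,0,0,-1],
])

```text
time: 21.58
ee_pos: [463.7, 81.0, 46.9]
orientation: [[-0.216, -0.001, 0.976], [-0.976, -0.002, -0.216], [0.002, -1.0, -0.0]]
force: [-1.8, -8.4, 2.0]
grip_width: 0.006
```

Call:
send_rows([
  [-0.03,-0.4,0,0,0,0,-1],
  [-0.2,-1.0,0,0,0,0,-1],
  [-0.3,-1.5,0,0,0,0,-1],
  [0,0,4,0,0,0,-1],
  [0,-2,5,0,0,0,-1],
  [0,-4,4,0,0,0,-1],
  [-3,-4,3,0,0,0,-1],
  [-4,-4,2,0,0,0,-1],
  [-4,-4,0,0,0,0,-1],
  [0,-5,0,0,0,0,-1],
  [0,0,0,0,0,0,-1],
])

```text
time: 22.95
ee_pos: [347.7, -179.5, 227.2]
orientation: [[-0.222, 0.001, 0.975], [-0.975, -0.0, -0.222], [-0.0, -1.0, 0.001]]
force: [0.2, 0.0, -0.7]
grip_width: 0.005
```

```bash
python3 look.py 14 -45 -17.5
```

```text
22.95 [ 347.7 -179.5  227.2] [ 0.2  0.  -0.7]
jig TCP [ 104.2 -323. ]
side -2.62 68 [-49.1 -16.4]
side -2.23 112 [-48.9 -16.6]
```

View pics/side14.png

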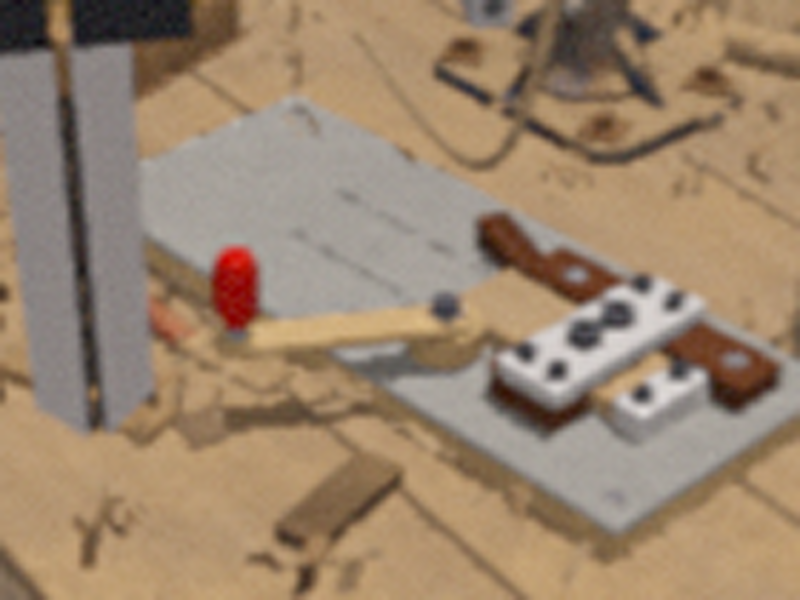

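View pics/top14.png

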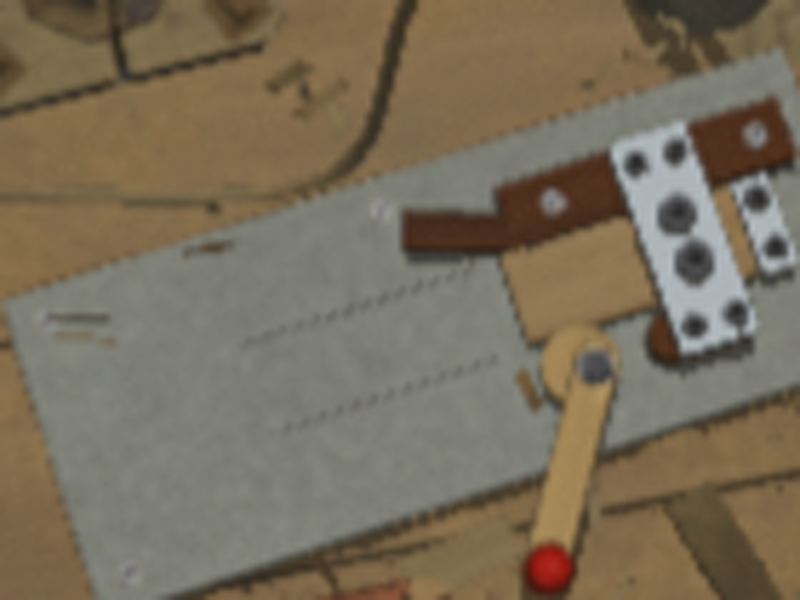

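Call:
send_rows([
  [0,-4,3,0,0,0,-1],
  [0,-4,3,0,0,0,-1],
  [0,0,0,0,0,0,-1],
  [0,0,0,0,0,0,-1],
  [0,0,0,0,0,0,-1],
])

```text
time: 23.68
ee_pos: [348.6, -255.3, 285.6]
orientation: [[-0.215, -0.001, 0.977], [-0.977, 0.002, -0.215], [-0.002, -1.0, -0.002]]
force: [0.1, 0.5, -0.5]
grip_width: 0.008
```

```bash
python3 - <<'E'
from h import *
im=arm.get_image("top")[:,:,::-1].copy();sd=arm.get_image("side")[:,:,::-1].copy()
cv2.imwrite("pics/top15f.png",im);cv2.imwrite("pics/side15f.png",sd)
T,f=rectfit({"top":im},JR,15,[616,28.4,np.radians(-70.2)],warm,3);print(T)
def j2i(n,x,P):
    P=np.array(P,float);return proj(n,np.c_[P[:,:2]@R(x[2]).T+x[:2],P[:,2]])
uv=j2i("top",T,[[-90,0,24],[-90,-35,24],[0,0,24],[0,-35,24],[-84,0,27],[0,-2,27],[0,-38,27]])
a=im[165:225,280:360];a=cv2.resize(a,(800,600),interpolation=cv2.INTER_CUBIC)
for u in uv:cv2.drawMarker(a,tuple(((u-[280,165]+.5)*10).astype(int).tolist()),(255,0,255),0,14,1)
cv2.imwrite("pics/top15.png",a)
a=sd[210:255,290:350];cv2.imwrite("pics/side15.png",cv2.resize(a,(800,600),interpolation=cv2.INTER_CUBIC))
# lever angle from knob
m=((im[:,:,2]>130)&(im[:,:,1]<60)&(im[:,:,0]<60)).astype(np.uint8)
k,l,st,c=cv2.connectedComponentsWithStats(m)
for i in range(1,k):
    if st[i,4]>15 and 270<c[i][0]<360 and 200<c[i][1]<270:
        w=unproj("top",[c[i]],70)[0];q=(w[:2]-T[:2])@R(T[2])-[-72,-52.1];print(c[i],q,np.degrees(np.arctan2(q[1],q[0])), "rad",-np.arctan2(q[1],q[0])-np.pi/4)
E
```

```text
[616.01861137  28.50672499  -1.22639278]
[295.86206897 248.4137931 ] [-42.1623674  -63.68330589] -123.50707314020349 rad 1.3702069124005547
```

View pics/top15.png

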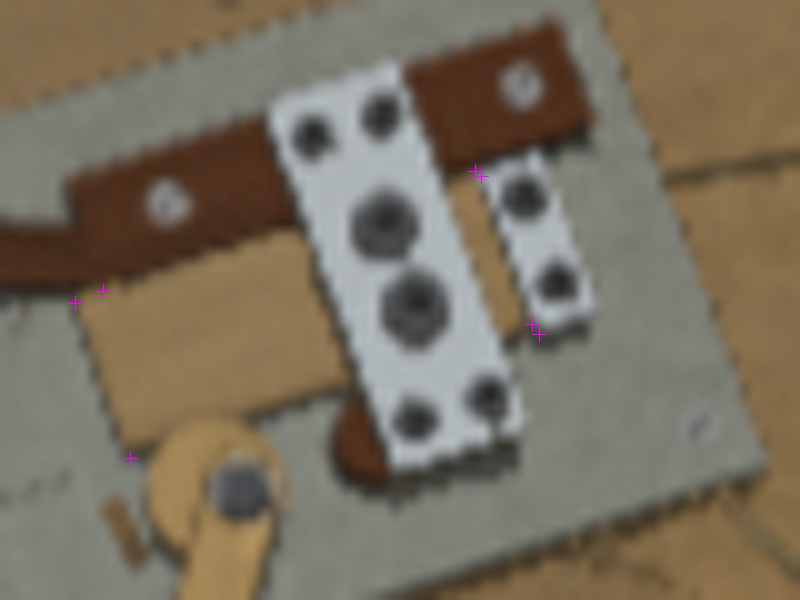

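View pics/side15.png

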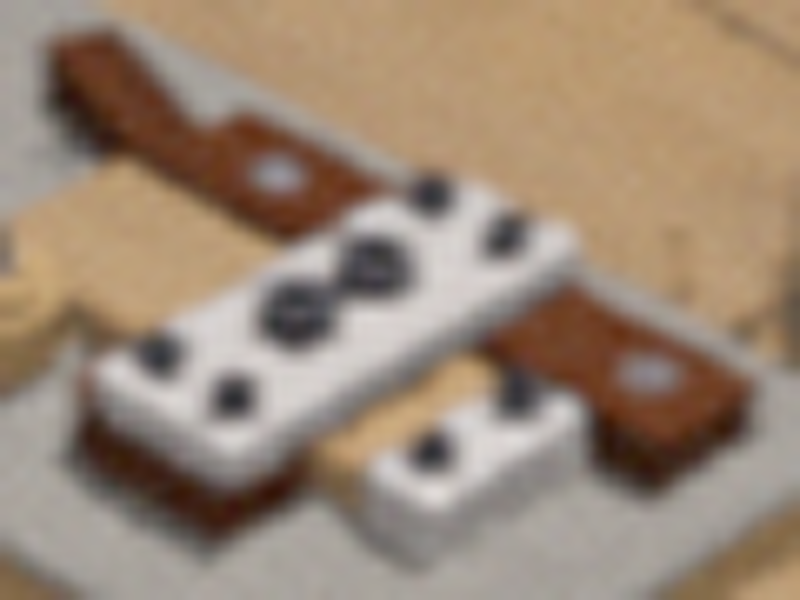

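View pics/top15f.png

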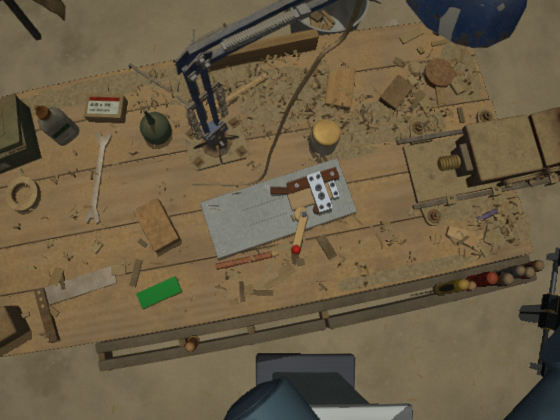

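The last pictures show the blank against the stop at top-crop (500,240) and flush to the fence. The lever holds at about 1.37 rad, and the jar, sanding block and pencil haven't moved. I'm handing in.

```bash
python3 -c "
from cell import arm
print(arm.job_done())"
```

```text
the job is handed in; nothing more can be done
None
```

The blank is against the end stop and the cam lever is closed on it. The arm then backed clear, and I handed the job in at about 24 s.

**Blank:** I squared it with a two-finger push on its long side, then pushed its rear end under the bridge until the stop pushed back with about 8 N. It stayed flat on the bed.

**Cam lever:** I pushed the red knob clockwise with the shut fingertips. At about 11 N it slipped on a little once, so I pushed again until it held at 8.4 N. The top picture puts it at about 1.37 rad, near the top of the expected 1.1 to 1.4, and it was still there 2 s after I let go.

**Last checks:** Both pictures show the blank flush to the fence with no visible gap at the stop. The jar, sanding block and pencil look unmoved.

**What disagreed:**
- The two cameras placed the jig about 7 mm apart along its length. Touching the blank and the stop agreed better with the top camera.
- The last side-camera fit put the blank about 4 mm short of home and about 2° askew. Most of the blank was hidden by the bridge by then. I trusted the stop contact and the top view instead.
- The first sideways push carried the blank about 4 mm too far from the fence. I corrected that during the rear push.

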